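Slide the carrier plate under the leaf spring of the drilling fixture

TASK

Load the red carrier plate into the drilling fixture: with the fingertips on its black rubber pad, press the plate down hard on its sprung bed and, keeping it pressed hard, slide it under the hold-down bar and leaf spring until its nose is fully home against the black stop, then let go. Only press and push the plate, never lift it, and leave the bottle, the jar and the screwdriver where they stand.

Things in the scene. Friction and masses are not known exactly. Their poses are not given: they have to be found in the camera images.
- fixture: Green drilling fixture, fixed to the bench; base 325 x 120 x 18 mm. A channel runs along its x axis, 69 mm wide between aluminium rails (tops 44 mm above the bench), rear wall at x = -217 mm. Origin: on the bench under the middle of the entry edge of the dark hold-down bar. +x is the direction in which the plate is slid, y across the channel, z up.
- bed (a joint): White smooth sprung floor of the channel, fixture x = -216 to 77 mm. Value = how far it is pressed down, 0 (up, its top 36 mm above the bench) to 0.010 m (bottomed). It stays level, wherever pressed. About 6 N start it down, about 13 N bottom it; pressing to the bottom with 15 to 20 N drags the plate most surely; released, it comes up by itself with the plate on it.
- carrier: Red plate, loose, about 0.15 kg, 140 mm long (x) x 66 wide (y) x 12 thick; flush aluminium strip in front, rubber pad at the rear. Origin: centre of its underside; +x points to the bar like the fixture's. Lies on the bed in the channel, top 48 mm above the bench, nose 25 to 75 mm short of the bar. Slides easily on the bed (friction about 0.2); the pad grips fingertips (about 1).
- pad (a point): Centre of the black rubber pad on the top face of the plate: 40 mm along x, 50 mm across, flush, 48 mm behind the plate's origin (22 mm from its rear end). It stays clear of the bar when the plate is home.
- nose (a point): Middle of the upper front edge of the plate. Home means at stop_face, i.e. x = 80 mm in the fixture's frame.
- bar_entry (a point): Middle of the lower entry edge of the dark steel hold-down bar, at fixture x = 0, 44 mm above the bench. The bar is rigid and lies across the channel, x = 0 to 14 mm, top at 54 mm. The plate's top rests at 48 mm, so it must be pressed more than 4 mm down to go under; released there, it stays caught under the bar.
- stop_face (a point): Point on the face of the black stop block at the channel's end, at fixture x = 80 mm, 44 mm above the bench (block top 62 mm). Just before it a steel bridge with a brass drill bush spans the channel, x = 62 to 80 mm, underside 62 mm, top 68 mm (bush 76 mm).
- bottle: Bystander: small amber bottle with white cap, 38 mm diameter, 85 mm tall, standing beside the fixture on its +y side. Origin: centre of its base.
- jar: Bystander: blue jar with black lid, 48 mm diameter, 55 mm tall, standing beside the fixture on its -y side. Origin: centre of its base.
- screwdriver: Bystander: yellow-handled screwdriver 160 mm long, lying on the bench on the fixture's -y side, its own x along its length towards the tip.
- leaf (a joint): Leaf spring, steel strip 40 mm wide behind the bar, sloping down and forward to fixture x = 50 mm. Value = angle lifted, rad: 0 free (tip 36 mm above the bench), about 0.05 to 0.25 with the plate beneath. It presses down on the plate with 2 to 4 N, holding the nose back as it enters (fingers that press the bed only part-way slip here); it moves by itself.
Things that resemble listed ones, but are neither listed nor needed, are in the scene too. Of the things like the carrier, leave any that is purple; of the rest the smaller one is meant.

How it is judged:
By the outcome, as a careful person would: the job done as asked, in the order asked, and still so for the second after the job is handed in, with the robot touching nothing.
It also fails if it takes over 38 s, if anything falls off the work surface, if the arm or the gripper's body presses on something with over 40 N, if the wrist force passes 120 N, or if a joint passes its speed limit or range.

ROBOT

A 7-joint arm with a two-finger parallel gripper is mounted at the origin on the work surface. World frame = base frame: x ahead of the robot, y to its left, z up, the work surface at z = 0. Lengths are in m, angles in degrees, forces in N, time in s.
With the tool pointing down it reaches from about 0.4 to 0.85 m from the base axis. Payload 6.9 kg.
Tool frame: the origin (TCP) lies at the very end of the fingers, on their centre line; the grasp point (between the pads) lies 19 mm behind it; z points along the fingers, y is the line along which they close (so a half turn about z gives the same grasp; the last joint's range is limited). The gripper opens to 85 mm and grips with 20 to 120 N. Pads are 22 mm wide; open, the fingers measure 114 mm over their backs; the gripper's body (76 mm by 85 mm) begins 54 mm behind the grasp point. The pads swing forward as they close: fully open they stand 13 mm farther back than shut.
Start: joints at [71.591, 29.078, -13.613, 85.955, 7.202, 65.827, -8.869], TCP at [0.259, -0.569, 0.231] pointing down, gripper open.
Joint ranges: [-176.47, 176.47], [-13.61, 117.27], [-81.72, 77.17], [0.22, 143.17], [-87.28, 267.28], [10, 112.55], [-165.47, 165.47]. Speed limits (degrees/s): [136.94, 136.94, 180, 180, 180, 180, 180].

INTERFACE

Orientations are given as a 3x3 rotation matrix whose columns are the frame's x, y, z axes.
In Python, from cell import status, optics, workorder gives the robot as it stands.
- The arm moves only by the tool arm_command, never from a script. Its arguments are lists of equal length, an entry for each row: "dp": the shift along the tool's x, y, z in cm, a list of three; "dr": the turn, a rotation vector about the tool's x, y, z in degrees, a list of three. In form: {"dp": [[tx, ty, tz], ...], "dr": [[ax, ay, az], ...]}. A call has exactly 5 rows; each row shifts and turns the commanded pose from where the row before left it, along the tool's axes as they then stand; what a row does not reach is not made up. A row lasts 1/10 s, in which the tool goes at most 50 mm and 8.59 degrees, less where a joint would pass 70% of its speed; a pose out of reach is approached as far as the arm can. A call with a gripper value outside its range is refused whole. "claw" is the finger opening in cm, from 0 to 8.54, set as the call begins (left out, the last holds). The fingers move at their own pace and stop on an object; the grip force is fixed at half the most. Time passes only in rows, so rows that do not move let the fingers close, or fill a call up. It gives the time, the measured TCP pose, the force, the opening and the grip force at its end, in the units of the state.
- status.sense(): the state, without advancing time (a new reading comes with each control period).
- optics.snapshot(name): name is "scene" or "top" or "wrist"; returns the picture (400x640x3 uint8, blue, green, red); there is no depth.
- optics.camera_info(name): a dict with "intrinsics" (3x3 intrinsics, pixels), "R" (3x3) and "t" (3): a world point X has camera coordinates R X + t. Camera axes: x right, y down, z forward; pixel columns grow to the right and rows downward; lengths in m; the calibration is good to about 2 mm. A picture is of the moment at which its call begins: read the wrist's pose just before it. camera_info takes no time and is no camera call; for the wrist camera it gives the pose at the moment of the call.
- workorder.sign_off(): hands the job in; it is judged then, once.
The state is a dict: "clock": time; "joints": joint angles; "dq": joint speeds; "joint_torque": joint torques, N m; "position": TCP position; "tool_rot": TCP orientation; "contact_force": force on the tool from outside, world axes, zero at the start; "ft_torque": the same for the moment, N m; "width": opening from 0.0 (shut) to 1.0 (fully open); "grip_force": force on a finger pad.
Only numpy, scipy, OpenCV 4.12 (cv2) and the standard library are available. Lean on these libraries where they do the work, as an engineer would, in place of code of your own. Each camera call takes 0.05 s, during which the arm holds its last target. There are 200 camera calls.

## Working session

There is one attempt and no reset: what is moved stays moved. The work goes in short steps, Python scripts to look and compute and a tool call to move; the robot and the scene stay as the last step left them, time stands still between calls to the robot, and variables do not carry over. Pictures are saved under pics/ and viewed, at most 10 in all, crops included, and the job is handed in when it is done.

Besides the shell and the picture viewer there is one more tool, called by a JSON object that holds its "method" and its "body", one argument or row to a line. arm_command: Moves the arm, as the interface text tells. Its arguments: {"type":"object","properties":{"dp":{"type":"array"},"dr":{"type":"array"},"claw":{"type":"number"}},"required":["dp","dr"]}

```bash
mkdir -p pics; ls; python3 - <<'E'
from cell import status, optics
import cv2,numpy as np
s=status.sense();print(s['clock'],s['position'],np.round(s['tool_rot'],3))
for n in ("scene","top"):
    cv2.imwrite(f"pics/{n}0.png",optics.snapshot(n))
    c=optics.camera_info(n);print(n,{k:np.round(c[k],3).tolist() for k in c})
E
```

```text
pics
0.0 [ 0.25846374 -0.5685237   0.23043867] [[ 0.91   0.414 -0.001]
 [ 0.414 -0.91   0.002]
 [-0.    -0.002 -1.   ]]
scene {'intrinsics': [[405.699, 0.0, 326.831], [0.0, 405.699, 201.397], [0.0, 0.0, 1.0]], 'R': [[0.533, 0.846, -0.009], [0.657, -0.42, -0.626], [-0.534, 0.328, -0.779]], 't': [-0.223, -0.347, 1.232]}
top {'intrinsics': [[407.83, 0.0, 319.195], [0.0, 407.83, 208.085], [0.0, 0.0, 1.0]], 'R': [[0.02, -1.0, 0.023], [-0.982, -0.024, -0.189], [0.189, -0.019, -0.982]], 't': [-0.072, 0.538, 0.86]}
```

View pics/scene0.png

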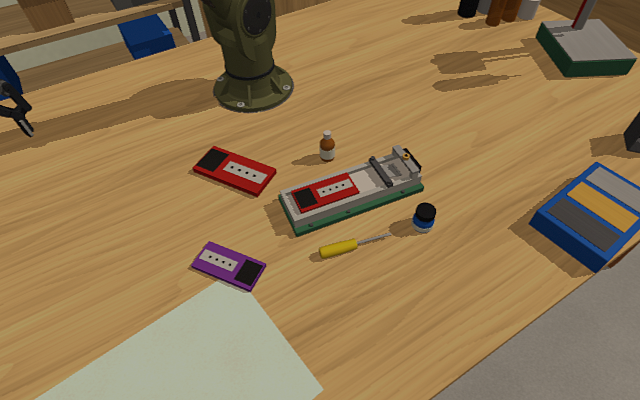

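View pics/top0.png

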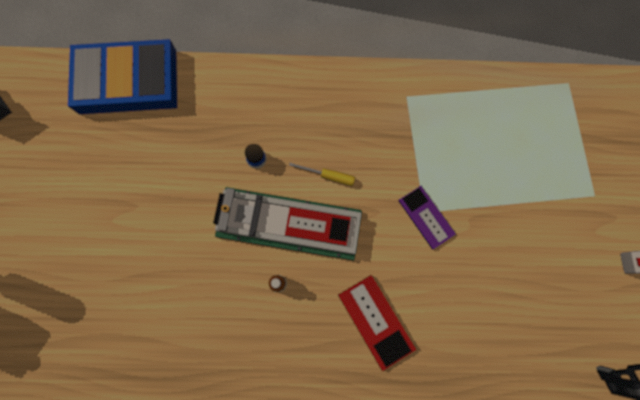

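The carrier lies in the fixture. In the top view its pad is near (340,230) and the bar near (258,214). The loose red plate is a larger lookalike. I'll zoom in on the fixture.

```bash
python3 - <<'E'
import cv2
i=cv2.imread("pics/top0.png")[175:270,205:375]
cv2.imwrite("pics/crop.png",cv2.resize(i,None,fx=4.5,fy=4.5,interpolation=cv2.INTER_CUBIC))
E
```

```text
(no output)
```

View pics/crop.png

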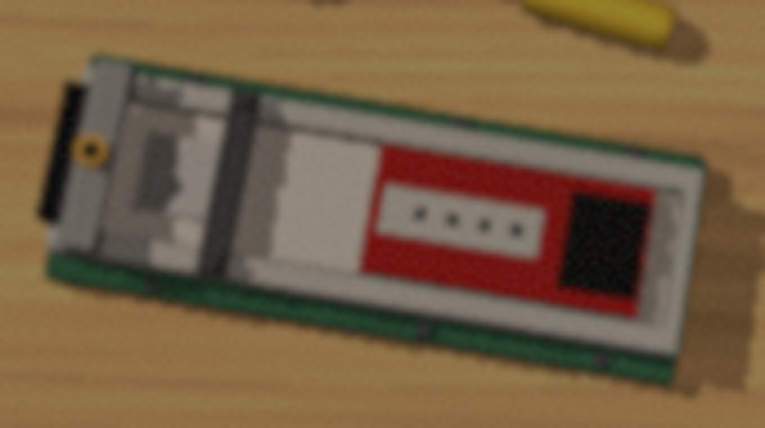

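The plate's nose corners are at crop (381,146) and (362,271), its rear corners at (655,190) and (637,316), and the pad centre at (603,243). The bar's entry edge runs from (260,97) to (229,276), and the bush is at (90,150).

```bash
cat > h.py <<'E'
import numpy as np
from cell import optics,status
def px2w(cam,uv,z,ci=None):
    c=ci or optics.camera_info(cam);R=np.array(c['R']);t=np.array(c['t'])
    d=R.T@np.linalg.inv(c['intrinsics'])@[uv[0],uv[1],1];o=-R.T@t
    return o+d*(z-o[2])/d[2]
E
python3 - <<'E'
from h import *
f=lambda u,v,z:px2w('top',(205+(u+.5)/4.5-.5,175+(v+.5)/4.5-.5),z)
P={k:f(*v) for k,v in dict(n1=(381,146,.048),n2=(362,271,.048),r1=(655,190,.048),r2=(637,316,.048),pad=(603,243,.048),b1=(260,97,.054),b2=(229,276,.054),bush=(90,150,.076)).items()}
n=(P['n1']+P['n2'])/2;r=(P['r1']+P['r2'])/2
for k in P:print(k,P[k].round(4))
d=n-r;L=np.linalg.norm(d);d/=L;print('L',L,'W',np.linalg.norm(P['n1']-P['n2']),'dir',d,np.degrees(np.arctan2(d[1],d[0])))
b=(P['b1']+P['b2'])/2
print('n->bar',(b-n)@d,'n->bush',(P['bush']-n)@d,'pad-n',(P['pad']-n)@d,'lat bush',np.cross(d,P['bush']-n)[2])
s=status.sense();T=np.array(s['tool_rot']);p=s['position']
print('yaw tool x',np.degrees(np.arctan2(T[1,0],T[0,0])),'shift tool cm',T.T@(P['pad']-p)*100)
E
```

```text
n1 [0.5405 0.0065 0.048 ]
n2 [0.4776 0.0137 0.048 ]
r1 [ 0.5215 -0.1305  0.048 ]
r2 [ 0.4585 -0.122   0.048 ]
pad [ 0.4943 -0.1049  0.048 ]
b1 [0.5627 0.067  0.054 ]
b2 [0.473 0.078 0.054]
bush [0.5297 0.1447 0.076 ]
L 0.13769245046978534 W 0.06328460376404955 dir [0.13864174 0.9903426  0.        ] 82.0307429771801
n->bar 0.06303049298522385 n->bush 0.1361168317572564 pad-n -0.11591931771306833 lat bush -0.0018011056916344102
yaw tool x 24.45642485467952 shift tool cm [ 40.66204705 -32.41531532  18.30323858]
```

{"method": "arm_command", "body": {
  "dp": [
    [2.71,-2.16,0.4],
    [2.71,-2.16,0.4],
    [2.71,-2.16,0.4],
    [2.71,-2.16,0.4],
    [2.71,-2.16,0.4]
  ],
  "dr": [
    [0,0,0],
    [0,0,0],
    [0,0,0],
    [0,0,0],
    [0,0,0]
  ],
  "claw": 0
}}

```text
clock: 0.6
position: [0.3376, -0.4131, 0.2108]
tool_rot: [[0.91, 0.414, -0.0], [0.414, -0.91, 0.001], [-0.0, -0.001, -1.0]]
contact_force: [0.9, 0.6, 0.3]
width: 0.143
grip_force: 0.0
```

{"method": "arm_command", "body": {
  "dp": [
    [2.71,-2.16,0.4],
    [2.71,-2.16,0.4],
    [2.71,-2.16,0.4],
    [2.71,-2.16,0.4],
    [2.71,-2.16,0.4]
  ],
  "dr": [
    [0,0,0],
    [0,0,0],
    [0,0,0],
    [0,0,0],
    [0,0,0]
  ]
}}

```text
clock: 1.1
position: [0.4162, -0.2588, 0.191]
tool_rot: [[0.91, 0.414, -0.0], [0.414, -0.91, 0.0], [-0.0, -0.0, -1.0]]
contact_force: [1.0, -0.8, -0.1]
width: 0.003
grip_force: 0.0
```

{"method": "arm_command", "body": {
  "dp": [
    [2.71,-2.16,0.4],
    [2.71,-2.16,0.4],
    [2.71,-2.16,0.4],
    [2.71,-2.16,0.4],
    [2.71,-2.16,0.4]
  ],
  "dr": [
    [0,0,0],
    [0,0,0],
    [0,0,0],
    [0,0,0],
    [0,0,0]
  ]
}}

```text
clock: 1.6
position: [0.4949, -0.1044, 0.1709]
tool_rot: [[0.91, 0.414, -0.001], [0.414, -0.91, 0.0], [-0.0, -0.0, -1.0]]
contact_force: [0.4, -1.1, 0.5]
width: 0.002
grip_force: 0.0
```

{"method": "arm_command", "body": {
  "dp": [
    [0,0,0],
    [0,0,0],
    [0,0,0],
    [0,0,0],
    [0,0,0]
  ],
  "dr": [
    [0,0,-5.75],
    [0,0,-5.75],
    [0,0,-5.75],
    [0,0,-5.75],
    [0,0,-5.75]
  ]
}}

```text
clock: 2.1
position: [0.4944, -0.1057, 0.171]
tool_rot: [[0.596, 0.803, -0.001], [0.803, -0.596, 0.0], [-0.0, -0.001, -1.0]]
contact_force: [0.7, -0.7, -0.3]
width: 0.002
grip_force: 0.0
```

{"method": "arm_command", "body": {
  "dp": [
    [0,0,0],
    [0,0,0],
    [0,0,0],
    [0,0,0],
    [0,0,0]
  ],
  "dr": [
    [0,0,-5.75],
    [0,0,-5.75],
    [0,0,-5.75],
    [0,0,-5.75],
    [0,0,-5.75]
  ]
}}

```text
clock: 2.6
position: [0.4944, -0.1058, 0.171]
tool_rot: [[0.136, 0.991, -0.001], [0.991, -0.136, 0.0], [0.0, -0.001, -1.0]]
contact_force: [-0.2, -0.3, 0.4]
width: 0.001
grip_force: 0.0
```

```bash
python3 - <<'E'
from h import *
import cv2
s=status.sense();T=np.array(s['tool_rot']);p=np.array(s['position'])
print(s['clock'],p,T.round(3),s['joints'],s['contact_force'],s['width'])
c=optics.camera_info('wrist');cv2.imwrite('pics/w1.png',optics.snapshot('wrist'))
R=np.array(c['R']);q=c['intrinsics']@(R@[p[0],p[1],.048]+c['t']);print('tcp proj at pad height',q[:2]/q[2])
import json;json.dump({k:np.array(c[k]).tolist() for k in c},open('w1.json','w'))
E
```

```text
2.6 [ 0.49435032 -0.1057684   0.17102747] [[ 0.136  0.991 -0.001]
 [ 0.991 -0.136  0.   ]
 [ 0.    -0.001 -1.   ]] [ 33.81117138  24.70376654 -35.09906414 108.55718099  17.69323451
  52.20839247 -17.63059716] [-0.23734419 -0.33275891  0.41772755] 0.0010748830299393021
tcp proj at pad height [324.43738696 191.73275804]
```

View pics/w1.png

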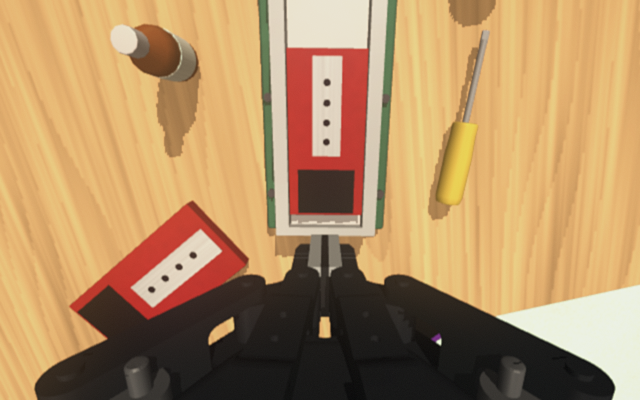

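The wrist view shows the pad at x 298–354, y 170–214, centred at (326,192). The TCP projects to (324,192), so it is centred. The nose edge runs along y=48 from x=287 to 367.

```bash
python3 - <<'E'
from h import *
import json
c=json.load(open('w1.json'))
g=lambda u,v,z=.048:px2w(0,(u,v),z,c)
n=g(327,48);p=g(326,192);d=(n-p)[:2];print(n,p,np.linalg.norm(d),np.degrees(np.arctan2(d[1],d[0])))
l=g(279,0,.044)-g(270,228,.044)  # rail inner edges approx
print(np.linalg.norm(g(287,48)-g(367,48)))
E
```

```text
[0.51236682 0.01017497 0.048     ] [ 0.49570032 -0.10620227  0.048     ] 0.11756460281699058 81.85003039263577
0.06340566433368967
```

{"method": "arm_command", "body": {
  "dp": [
    [0,0,3],
    [0,0,3],
    [0,0,3],
    [0,0,2.2],
    [0,0,0.6]
  ],
  "dr": [
    [0,0,0],
    [0,0,0],
    [0,0,0],
    [0,0,0],
    [0,0,0]
  ]
}}

```text
clock: 3.15
position: [0.4931, -0.1056, 0.0511]
tool_rot: [[0.141, 0.99, -0.004], [0.99, -0.141, 0.001], [0.0, -0.004, -1.0]]
contact_force: [-0.4, -0.4, 0.5]
width: 0.003
grip_force: 0.0
```

{"method": "arm_command", "body": {
  "dp": [
    [0,0,0.2],
    [0,0,0.2],
    [0,0,0.2],
    [0,0,0.2],
    [0,0,0]
  ],
  "dr": [
    [0,0,0],
    [0,0,0],
    [0,0,0],
    [0,0,0],
    [0,0,0]
  ]
}}

```text
clock: 3.65
position: [0.4954, -0.1059, 0.0462]
tool_rot: [[0.14, 0.99, 0.002], [0.99, -0.14, -0.001], [-0.0, 0.002, -1.0]]
contact_force: [0.1, 0.6, 5.5]
width: 0.001
grip_force: 3.1
```

{"method": "arm_command", "body": {
  "dp": [
    [0,0,0.2],
    [0,0,0.2],
    [0,0,0.2],
    [0,0,0.2],
    [0,0,0]
  ],
  "dr": [
    [0,0,0],
    [0,0,0],
    [0,0,0],
    [0,0,0],
    [0,0,0]
  ]
}}

```text
clock: 4.15
position: [0.4954, -0.1059, 0.0386]
tool_rot: [[0.14, 0.99, 0.002], [0.99, -0.14, -0.001], [-0.001, 0.002, -1.0]]
contact_force: [-1.1, -0.3, 11.9]
width: 0.002
grip_force: 5.7
```

{"method": "arm_command", "body": {
  "dp": [
    [0,0,0.05],
    [0,0,0.05],
    [0,0,0.03],
    [0,0,0],
    [0,0,0]
  ],
  "dr": [
    [0,0,0],
    [0,0,0],
    [0,0,0],
    [0,0,0],
    [0,0,0]
  ]
}}

```text
clock: 4.65
position: [0.4955, -0.1059, 0.0376]
tool_rot: [[0.14, 0.99, 0.003], [0.99, -0.14, -0.001], [-0.001, 0.003, -1.0]]
contact_force: [-2.7, 1.1, 13.4]
width: -0.0
grip_force: 6.8
```

{"method": "arm_command", "body": {
  "dp": [
    [0,0,0.04],
    [0,0,0.04],
    [0,0,0],
    [0,0,0],
    [0,0,0]
  ],
  "dr": [
    [0,0,0],
    [0,0,0],
    [0,0,0],
    [0,0,0],
    [0,0,0]
  ]
}}

```text
clock: 5.15
position: [0.4955, -0.1059, 0.0374]
tool_rot: [[0.14, 0.99, 0.003], [0.99, -0.14, -0.002], [-0.001, 0.003, -1.0]]
contact_force: [-5.6, 0.3, 19.6]
width: 0.001
grip_force: 10.2
```

{"method": "arm_command", "body": {
  "dp": [
    [0.3,-0.03,0],
    [0.4,0,0],
    [0.4,0,0],
    [0.4,0,0],
    [0.4,0,0]
  ],
  "dr": [
    [0,0,0],
    [0,0,0],
    [0,0,0],
    [0,0,0],
    [0,0,0]
  ]
}}

```text
clock: 5.65
position: [0.4988, -0.09, 0.0376]
tool_rot: [[0.143, 0.99, 0.004], [0.99, -0.143, -0.005], [-0.004, 0.005, -1.0]]
contact_force: [-1.6, -8.3, 19.6]
width: -0.0
grip_force: 9.5
```

{"method": "arm_command", "body": {
  "dp": [
    [0.4,0,0],
    [0.4,0,0],
    [0.4,0,0],
    [0.4,0,0],
    [0.4,0,0]
  ],
  "dr": [
    [0,0,0],
    [0,0,0],
    [0,0,0],
    [0,0,0],
    [0,0,0]
  ]
}}

```text
clock: 6.15
position: [0.5017, -0.0703, 0.0376]
tool_rot: [[0.143, 0.99, 0.005], [0.99, -0.143, -0.005], [-0.004, 0.005, -1.0]]
contact_force: [-1.8, -9.0, 20.1]
width: -0.0
grip_force: 10.1
```

{"method": "arm_command", "body": {
  "dp": [
    [0.4,0,0],
    [0.4,0,0],
    [0.4,0,0],
    [0.2,0,0],
    [0,0,0]
  ],
  "dr": [
    [0,0,0],
    [0,0,0],
    [0,0,0],
    [0,0,0],
    [0,0,0]
  ]
}}

```text
clock: 6.65
position: [0.5039, -0.0559, 0.0377]
tool_rot: [[0.142, 0.99, 0.005], [0.99, -0.142, -0.004], [-0.003, 0.006, -1.0]]
contact_force: [-1.3, -8.0, 20.5]
width: -0.004
grip_force: 10.2
```

```bash
python3 - <<'E'
from h import *
import cv2
s=status.sense();print(s['position'],s['contact_force'])
cv2.imwrite('pics/w2.png',optics.snapshot('wrist'))
E
```

```text
[ 0.50386242 -0.05588274  0.03771724] [-1.34122505 -8.01329041 20.45782293]
```

View pics/w2.png

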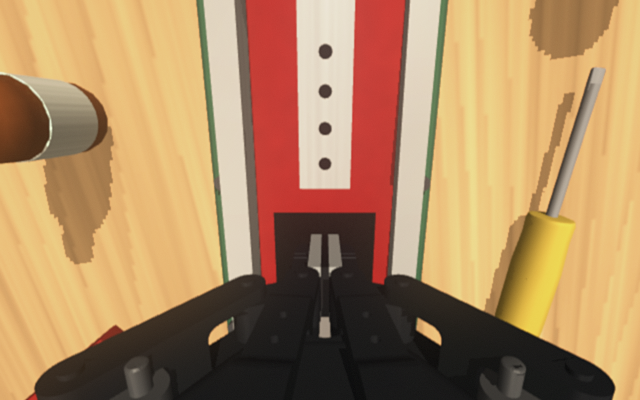

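The plate is tracking with the fingers, which sit centred on the pad around (325,250). It is centred between the rails.

{"method": "arm_command", "body": {
  "dp": [
    [0.4,0,0],
    [0.4,0,0],
    [0.4,0,0],
    [0.4,0,0],
    [0.4,0,0]
  ],
  "dr": [
    [0,0,0],
    [0,0,0],
    [0,0,0],
    [0,0,0],
    [0,0,0]
  ]
}}

```text
clock: 7.2
position: [0.5066, -0.0368, 0.0378]
tool_rot: [[0.143, 0.99, 0.005], [0.99, -0.143, -0.005], [-0.004, 0.005, -1.0]]
contact_force: [-2.3, -11.0, 22.1]
width: 0.0
grip_force: 11.0
```

{"method": "arm_command", "body": {
  "dp": [
    [0.4,0,0],
    [0.4,0,0],
    [0.4,0,0],
    [0.4,0,0],
    [0.4,0,0]
  ],
  "dr": [
    [0,0,0],
    [0,0,0],
    [0,0,0],
    [0,0,0],
    [0,0,0]
  ]
}}

```text
clock: 7.7
position: [0.5094, -0.0171, 0.0378]
tool_rot: [[0.143, 0.99, 0.005], [0.99, -0.143, -0.005], [-0.004, 0.005, -1.0]]
contact_force: [-0.9, -9.5, 21.9]
width: 0.002
grip_force: 11.5
```

{"method": "arm_command", "body": {
  "dp": [
    [0.4,0,0],
    [0.4,0,0],
    [0.4,0,0],
    [0.4,0,0],
    [0.4,0,0]
  ],
  "dr": [
    [0,0,0],
    [0,0,0],
    [0,0,0],
    [0,0,0],
    [0,0,0]
  ]
}}

```text
clock: 8.2
position: [0.5121, 0.0023, 0.0379]
tool_rot: [[0.144, 0.99, 0.005], [0.99, -0.144, -0.006], [-0.005, 0.005, -1.0]]
contact_force: [-1.9, -13.0, 25.8]
width: 0.005
grip_force: 12.3
```

{"method": "arm_command", "body": {
  "dp": [
    [0.4,0,0],
    [0.4,0,0],
    [0.4,0,0],
    [0.4,0,0],
    [0.2,0,0]
  ],
  "dr": [
    [0,0,0],
    [0,0,0],
    [0,0,0],
    [0,0,0],
    [0,0,0]
  ]
}}

```text
clock: 8.7
position: [0.5147, 0.0201, 0.0379]
tool_rot: [[0.144, 0.99, 0.005], [0.99, -0.144, -0.006], [-0.005, 0.005, -1.0]]
contact_force: [-2.4, -12.9, 24.9]
width: 0.002
grip_force: 12.6
```

{"method": "arm_command", "body": {
  "dp": [
    [0.2,0,0],
    [0.2,0,0],
    [0.2,0,0],
    [0.2,0,0],
    [0,0,0]
  ],
  "dr": [
    [0,0,0],
    [0,0,0],
    [0,0,0],
    [0,0,0],
    [0,0,0]
  ]
}}

```text
clock: 9.2
position: [0.5158, 0.0281, 0.0379]
tool_rot: [[0.144, 0.99, 0.005], [0.99, -0.144, -0.005], [-0.005, 0.005, -1.0]]
contact_force: [-1.2, -10.6, 25.7]
width: -0.002
grip_force: 12.4
```

{"method": "arm_command", "body": {
  "dp": [
    [0.15,0,0],
    [0.15,0,0],
    [0.15,0,0],
    [0.15,0,0],
    [0,0,0]
  ],
  "dr": [
    [0,0,0],
    [0,0,0],
    [0,0,0],
    [0,0,0],
    [0,0,0]
  ]
}}

```text
clock: 9.7
position: [0.5166, 0.0339, 0.038]
tool_rot: [[0.144, 0.99, 0.005], [0.99, -0.144, -0.006], [-0.005, 0.005, -1.0]]
contact_force: [-1.6, -11.6, 25.3]
width: -0.002
grip_force: 12.5
```

{"method": "arm_command", "body": {
  "dp": [
    [0.1,0,0],
    [0.1,0,0],
    [0.1,0,0],
    [0,0,0],
    [0,0,0]
  ],
  "dr": [
    [0,0,0],
    [0,0,0],
    [0,0,0],
    [0,0,0],
    [0,0,0]
  ]
}}

```text
clock: 10.2
position: [0.5169, 0.0361, 0.0379]
tool_rot: [[0.144, 0.99, 0.004], [0.99, -0.144, -0.006], [-0.006, 0.005, -1.0]]
contact_force: [-1.9, -13.5, 25.8]
width: 0.006
grip_force: 12.8
```

{"method": "arm_command", "body": {
  "dp": [
    [0.1,0,0],
    [0.1,0,0],
    [0,0,0],
    [0,0,0],
    [0,0,0]
  ],
  "dr": [
    [0,0,0],
    [0,0,0],
    [0,0,0],
    [0,0,0],
    [0,0,0]
  ]
}}

```text
clock: 10.7
position: [0.517, 0.0362, 0.0379]
tool_rot: [[0.146, 0.989, 0.003], [0.989, -0.146, -0.009], [-0.008, 0.005, -1.0]]
contact_force: [-2.0, -18.4, 27.4]
width: 0.002
grip_force: 13.7
```

```bash
python3 - <<'E'
from h import *
import cv2
s=status.sense();print(s['position'],s['contact_force'])
a=optics.snapshot('scene')[130:240,270:440];b=optics.snapshot('wrist')
a=cv2.resize(a,None,fx=4.5,fy=4.5,interpolation=cv2.INTER_CUBIC)
cv2.imwrite('pics/s3.png',a);cv2.imwrite('pics/w3.png',b)
E
```

```text
[0.51696749 0.03618654 0.03793289] [ -1.95554301 -18.44410934  27.42880472]
```

View pics/w3.png

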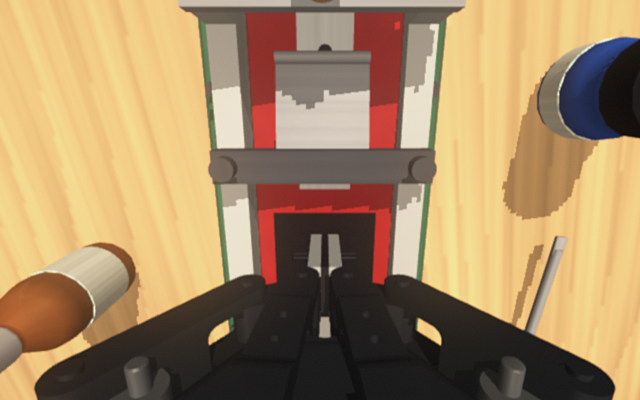

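The plate is under the bar and the leaf spring. Its travel stopped at about 144 mm and the forward force is rising, so it is against the stop. Next I release it straight up.

{"method": "arm_command", "body": {
  "dp": [
    [-0.1,0,-0.2],
    [0,0,-0.3],
    [0,0,-0.5],
    [0,0,-1],
    [0,0,-2]
  ],
  "dr": [
    [0,0,0],
    [0,0,0],
    [0,0,0],
    [0,0,0],
    [0,0,0]
  ]
}}

```text
clock: 11.3
position: [0.5142, 0.0422, 0.0752]
tool_rot: [[0.139, 0.99, -0.002], [0.99, -0.139, 0.0], [0.0, -0.002, -1.0]]
contact_force: [-0.5, -0.1, 1.0]
width: -0.001
grip_force: 0.0
```

{"method": "arm_command", "body": {
  "dp": [
    [0,0,-3],
    [-1,0,-3],
    [-1,0,-3],
    [0,0,0],
    [0,0,0]
  ],
  "dr": [
    [0,0,0],
    [0,0,0],
    [0,0,0],
    [0,0,0],
    [0,0,0]
  ]
}}

```text
clock: 11.8
position: [0.5125, 0.0222, 0.166]
tool_rot: [[0.14, 0.99, 0.002], [0.99, -0.14, 0.0], [0.0, 0.002, -1.0]]
contact_force: [-0.4, 0.3, -0.2]
width: -0.0
grip_force: 0.0
```

```bash
python3 - <<'E'
from h import *
import cv2
s=status.sense();print(s['position'],s['contact_force'])
a=optics.snapshot('scene')[130:240,270:440];b=optics.snapshot('wrist')
a=cv2.resize(a,None,fx=3.5,fy=3.5,interpolation=cv2.INTER_CUBIC)
b=cv2.resize(b[:340,100:540],None,fx=.55,fy=.55) if 0 else b
cv2.imwrite('pics/s4.png',a);cv2.imwrite('pics/w4.png',b)
c=optics.camera_info('wrist')
import json;json.dump({k:np.array(c[k]).tolist() for k in c},open('w4.json','w'))
E
```

```text
[0.51252886 0.02222913 0.16600428] [-0.44677764  0.28063918 -0.24901391]
```

View pics/w4.png

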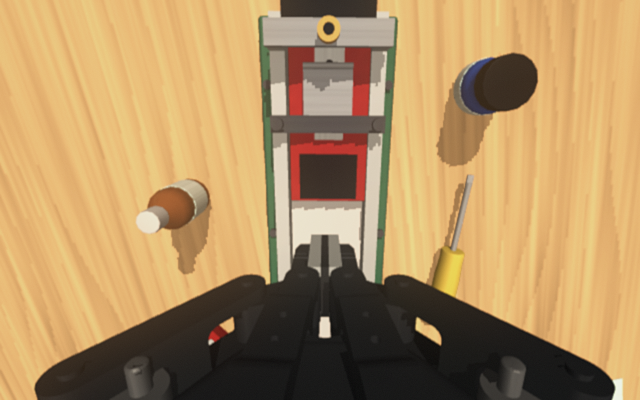

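View pics/s4.png

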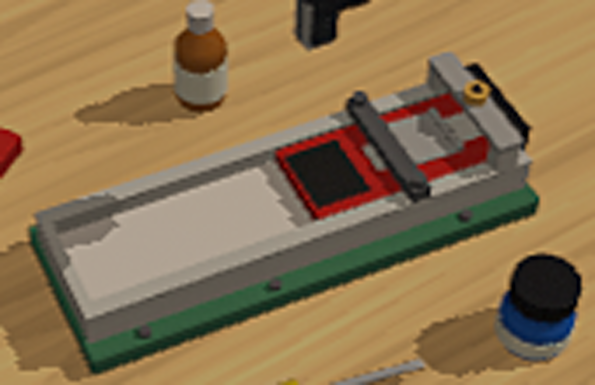

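The plate sits under the bar and leaf, and the bystanders look unmoved. I'll check the rear edge (y=200) and pad (154–199) against the bar entry edge (y=133). Home puts the rear edge at −60 mm.

```bash
python3 - <<'E'
from h import *
import json
c=json.load(open('w4.json'));g=lambda u,v,z:px2w(0,(u,v),z,c)
d=np.array([.141,.99,0]);b=g(326,133,.054);o=g(329,29,.076)
for n,v in (('rear',201),('padfront',154),('padrear',199)):
    p=g(328,v,.044);print(n,(p-b)@d*1e3,(p-o)@d*1e3+71)
E
```

```text
rear -59.9514922231745 -59.295914397970535
padfront -18.141402393479627 -17.48582456827566
padrear -58.10094834969318 -57.44537052448919
```

Measured from the bar, the rear edge is at −60.0 mm, which is home.

```bash
python3 -c "
from cell import workorder;print(workorder.sign_off())"
```

```text
the job is handed in; nothing more can be done
None
```

The red carrier plate is fully home against the stop, under the bar and leaf spring. The robot is clear, the bottle, jar and screwdriver were left alone, and the job is handed in at about 12 s. Pressing force crept past your suggested 15–20 N to about 27 N near the end.

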